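Undo the swing bolt of the game caddy

TASK

Undo the swing bolt that holds down the lid of the black game caddy: loosen the wing nut (anticlockwise) only until its hidden collar is out of the lug's cup, going no more than about a quarter turn past that point, then swing the bolt out of the slot and lay it all the way down, level. Try by a gentle pull whether the bolt is free and never haul the collar against the lug; leave the other things on the shelf where they are.

Things in the scene. Friction and masses are not known exactly. Their poses are not given: they have to be found in the camera images.
- caddy: Black plastic game caddy, grey lid, 150 (x) x 200 (y) x 95 mm tall, fixed to the shelf; origin under its centre, z up, front faces its own -x. On the lid a bail handle up to 117 mm high, 20 mm behind the centre. In front (own x = -100 mm, y = 0) stands the steel swing bolt in its lug.
- lug: Steel lug on the lid's front edge, 31 mm wide; origin on the upright bolt's axis, 95 mm above the shelf, axes as the caddy's. A 10 mm slot for the bolt opens to the caddy's -x. On top a cup: rim 107 mm above the shelf, 23 mm across inside, front wall 3 mm thick, cut by the slot. Springy along the caddy's x (8 N per mm); harmed if the collar is forced against it with over 20 N.
- eyebolt (a joint): Swing of the bolt about its eye, rad: 0 upright in the slot, grows as it leans out to the caddy's -x, stop at 1.57 (level). Stiff hinge (0.10 N m): stays where left. With the collar in the cup it leans freely only 0.04, then the pull rises fast (6 N at the wings by about 0.06); if it leans past 0.07 with less than 5 N at the wings it is free.
- bolt_eye (a point): Centre of the bolt's eye, on the hinge axis (along the caddy's y), 40 mm above the shelf. The bolt is 8 mm thick, its end 104 mm from here.
- nut: The wing nut as it climbs the bolt (not turning with the wings): origin on the bolt's axis at the hub's underside, z along the bolt, 68 mm from the eye when done right up. Hub 24 mm across, 14 mm tall. Below it an 18 mm collar (a sleeve on the nut) reaches down into the cup, unseen: its foot starts 1.5 to 9.5 mm below the rim; the bolt is free once the foot is level with the rim or 1 mm over.
- wingnut (a joint): Turn of the wing nut on the bolt, rad: grows as it is loosened (anticlockwise from above), 0 done right up, 7 at the last of the thread. Coarse thread: the nut climbs 16 mm per turn (2.55 mm per rad). Takes about 0.12 N m and stays where it is left.
- wings (a point): Middle of the two wings, on the bolt's axis, 16 mm above the hub's underside; its x axis runs along the wings, z along the bolt. The wings together are a flat upright plate 40 mm long, 9 mm thick, from 6 to 26 mm above the hub's underside; the bolt's end stands up out of them by up to 10 mm, no thicker than they are.
- die_a: first of two red silicone dice, 22 mm cube, bystander; origin under its centre
- die_b: second red silicone die, 22 mm cube, bystander; origin under its centre
- pawn: turned wooden pawn, 28 mm foot, 52 mm tall, bystander; origin under its foot
- bowl: stainless steel bowl, 120 mm rim, 50 mm tall, holding two wooden discs, bystander; origin under its centre
- dice_cup: dark wooden dice cup, 76 mm across, 90 mm tall, bystander; origin under its centre

How it is judged:
On the way, in this order (a step that is already met when the one before it is completed fails the run):
1. the wing nut is loosened with the bolt still upright: the foot of its collar is within 1 mm of the cup's rim or over it (height (world z) of collar_c0 above 0.112 m and value of joint eyebolt below 0.3 rad), for 0.05 s.
2. the bolt is swung out of the slot, well clear of the lug (value of joint eyebolt above 0.6 rad), for 0.05 s.
At the end, for the whole second after the job is handed in: the bolt lies out of the slot and down level (swing over 1.42 of 1.57 rad), at rest and let go (value of joint eyebolt above 1.42 rad and velocity of joint eyebolt between -0.1 and 0.1 rad/s); the robot touches nothing.
It fails at once if the collar is forced against the lug with more than 20 N (contact force between nut and lug above 20 N).
It fails at once if the nut is loosened more than about a quarter turn beyond what frees the bolt: the collar's foot over 5 mm above the rim with the bolt still upright (height (world z) of collar_c0 above 0.118 m and value of joint eyebolt below 0.05 rad).
It fails at once if a bystander is shifted by more than 30 mm (distance of any of die_a, die_b, pawn, bowl, dice_cup from where it was at the start of the episode above 0.03 m).
It also fails if it takes over 72 s, if anything falls off the work surface, if the arm or the gripper's body presses on something with over 40 N, if the wrist force passes 120 N, or if a joint passes its speed limit or range.

ROBOT

A 6-joint arm with a two-finger parallel gripper is mounted at the origin on the work surface. World frame = base frame: x ahead of the robot, y to its left, z up, the work surface at z = 0. Lengths are in m, angles in rad, forces in N, time in s.
With the tool pointing down it reaches from about 0.3 to 0.875 m from the base axis. Payload 6.4 kg.
Tool frame: the origin (TCP) lies midway between the tips of the shut fingers; the grasp point (between the pads) lies 19 mm behind it; x points along the fingers, z is the direction in which the jaws open and shut, and the axes are right-handed (so a half turn about x gives the same grasp; the last joint's range is limited). The gripper opens to 88 mm and grips with 3 to 60 N. Pads are 18 mm wide; open, the fingers measure 123 mm over their backs; the gripper's body (75 mm by 187 mm) begins 45 mm behind the grasp point.
Start: joints at [0.918, 0.181, 1.607, -0, 1.354, -0.206], TCP at [0.248, 0.519, 0.239] pointing down, gripper open.
Joint ranges: [-2.99, 2.99], [-0.89, 2.07], [0.3, 2.58], [-1.14, 4.28], [0, 2.63], [-3.12, 3.12]. Speed limits (rad/s): [2.57, 2.57, 3.01, 3.14, 3.14, 3.14].

INTERFACE

Orientations are given as a unit quaternion [w, x, y, z].
In Python, from rig import * gives the robot as it stands.
- The arm moves only by the shell command python3 -m creep 'ROWS' [OPENING]. ROWS is a JSON object of lists of equal length, an entry for each row: "linear": the shift along the tool's x, y, z in mm, a list of three; "rot": the turn, a rotation vector about the tool's x, y, z in rad, a list of three. A call has 1 to 5 rows; each row shifts and turns the pose as measured when the row begins, along the tool's axes as they then stand; what a row does not reach is not made up. A row lasts 1/8 s, in which the tool goes at most 62.5 mm and 10.7 degrees, less where a joint would pass 70% of its speed; a pose out of reach is approached as far as the arm can. A call with a gripper value outside its range is refused whole. OPENING is the opening, from 0 (shut) to 1 (fully open), set as the call begins (- or left out, the last holds). The fingers move at their own pace and stop on an object; the grip force is fixed at half the most. Time passes only in rows, so rows that do not move let the fingers close. It gives the time, the measured TCP pose, the force and the opening at its end, in the units of the state.
- read_state(): the state, without advancing time (a new reading comes with each control period).
- read_camera(name): name is "side" or "top"; returns (picture, depth): 400x640x3 uint8, red, green, blue; 400x640 float32, m along the optical axis (not along the pixel's ray), 0 where there is no reading.
- calibration(name): a dict with "mtx" (3x3 intrinsics, pixels), "dist_coeffs" ([k1, k2, p1, p2, k3] as OpenCV has them; the pictures are not rectified), "rvec" (rotation vector, rad) and "tvec" (3), from world to camera coordinates, as OpenCV has them. Camera axes: x right, y down, z forward; pixel columns grow to the right and rows downward; lengths in m; the calibration is good to about 2 mm. A picture is of the moment at which its call begins. calibration takes no time and is no camera call.
- finish_job(): hands the job in, once; it reports no verdict.
The state is a dict: "time": time; "q": joint angles; "qvel": joint speeds; "joint_torque": joint torques, N m; "eef_pos": TCP position; "tcp_rot": TCP orientation; "ft_force": force on the tool from outside, world axes, zero at the start; "ft_torque": the same for the moment, N m; "width": opening from 0.0 (shut) to 1.0 (fully open).
Only numpy, scipy, OpenCV 4.12 (cv2) and the standard library are available. Lean on these libraries where they do the work, as an engineer would, in place of code of your own. Each camera call takes 0.05 s, during which the arm holds its last target.

## Working session

There is one attempt and no reset: what is moved stays moved. The work goes in short steps, Python scripts to look and compute and a shell command to move; the robot and the scene stay as the last step left them, time stands still between calls to the robot, and variables do not carry over. Pictures are saved under pics/ and viewed, and the job is handed in when it is done.

```bash
ls; mkdir -p pics; python3 - <<'E'
from rig import *
import cv2,numpy as np
for n in("side","top"):
    p,d=read_camera(n)
    cv2.imwrite(f"pics/{n}0.png",p[:,:,::-1]); np.savez(f"pics/{n}0.npz",p=p,d=d)
    c=calibration(n); print(n,c)
    R=cv2.Rodrigues(np.array(c["rvec"]))[0]; print(-R.T@np.array(c["tvec"]).ravel(),R[2])
print(read_state())
E
```

```text
pics
side {'mtx': array([[362.82864584,   0.        , 321.7569267 ],
       [  0.        , 362.82864584, 195.31150085],
       [  0.        ,   0.        ,   1.        ]]), 'dist_coeffs': array([0.00750345, 0.        , 0.        , 0.        , 0.        ]), 'rvec': array([ 0.29379766, -2.77146305,  1.22257871]), 'tvec': array([0.52354836, 0.22482296, 0.8908574 ])}
[0.39336839 0.60600468 0.77220126] [ 0.16669032 -0.72042935 -0.67319825]
top {'mtx': array([[368.59978078,   0.        , 316.40932865],
       [  0.        , 368.59978078, 203.66945853],
       [  0.        ,   0.        ,   1.        ]]), 'dist_coeffs': array([0.02323293, 0.        , 0.        , 0.        , 0.        ]), 'rvec': array([ 2.1569378 , -2.11851898,  0.15049365]), 'tvec': array([-0.09754307,  0.55984737,  0.87285736])}
[ 0.42374    -0.09850403  0.94634299] [ 0.15059276  0.01206467 -0.98852226]
{'time': 0.1, 'q': array([ 9.17700394e-01,  1.81448270e-01,  1.60789650e+00,  9.30712187e-06,
        1.35376508e+00, -2.06322768e-01]), 'qvel': array([ 5.35154532e-05, -2.97377593e-03, -2.85981021e-03,  1.22652179e-03,
       -2.27392955e-04,  4.66655438e-04]), 'joint_torque': array([ 1.60872340e-03, -4.34815407e+01, -3.42697227e+01,  7.05277990e-02,
        3.39902902e-02, -5.41073746e-05]), 'eef_pos': array([0.24813699, 0.5181861 , 0.23791617]), 'tcp_rot': array([ 0.59783931, -0.37699282,  0.59884722,  0.37662524]), 'ft_force': array([ 0.95561459,  0.73108871, -0.26381532]), 'ft_torque': array([-0.01018165,  0.01969184,  0.01145356]), 'width': 0.9983317671802281}
```

View pics/side0.png

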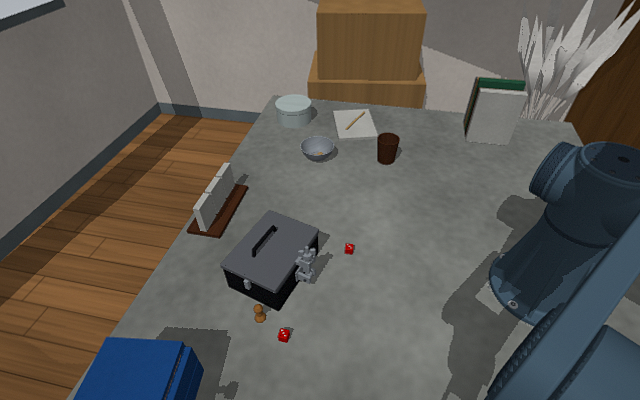

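View pics/top0.png

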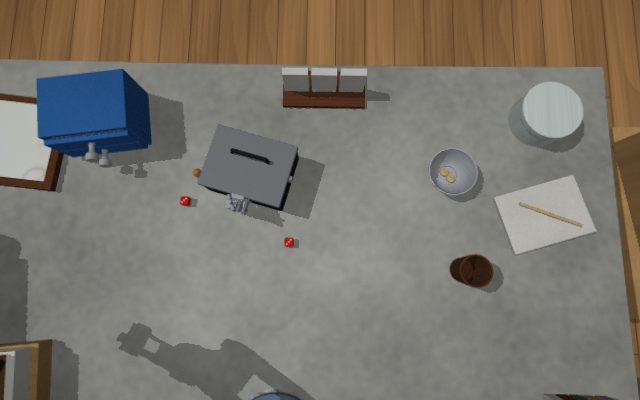

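The side view shows the caddy at about (270,258) with the bolt at (306,262). In the top view the caddy is at (250,166), the bolt at (237,203), the dice at (185,201) and (289,242), and the pawn at (197,172). I'll zoom in on the bolt.

```bash
python3 - <<'E'
import cv2,numpy as np
a=np.load("pics/side0.npz")["p"][:,:,::-1]; b=np.load("pics/top0.npz")["p"][:,:,::-1]
A=cv2.resize(a[230:300,260:340],None,fx=7,fy=7,interpolation=cv2.INTER_CUBIC)
B=cv2.resize(b[120:220,190:310],None,fx=6,fy=6,interpolation=cv2.INTER_CUBIC)
cv2.imwrite("pics/za.png",A);cv2.imwrite("pics/zb.png",B)
E
cat > h.py <<'E'
from rig import *
import cv2,numpy as np
def cam(n):
    c=calibration(n);R=cv2.Rodrigues(np.array(c["rvec"]))[0];t=np.array(c["tvec"]).ravel()
    return np.array(c["mtx"]),np.array(c["dist_coeffs"]),R,t,-R.T@t
def ray(n,uv):
    K,D,R,t,o=cam(n)
    p=cv2.undistortPoints(np.array([[uv]],float),K,D)[0,0]
    return o,R.T@np.array([p[0],p[1],1.0])
def onz(n,uv,z):
    o,d=ray(n,uv); return o+d*(z-o[2])/d[2]
def proj(n,P):
    K,D,R,t,o=cam(n)
    return cv2.projectPoints(np.array(P,float).reshape(-1,3),cv2.Rodrigues(R)[0],t,K,D)[0].reshape(-1,2)
def tri(u1,u2):
    o1,d1=ray("side",u1);o2,d2=ray("top",u2)
    s=np.linalg.lstsq(np.c_[d1,-d2],o2-o1,rcond=None)[0]
    a=o1+d1*s[0];b=o2+d2*s[1]; return (a+b)/2,np.linalg.norm(a-b)
E
```

```text
(no output)
```

View pics/za.png

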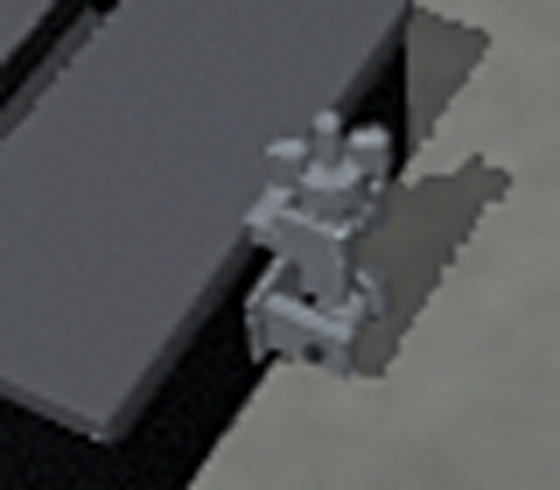

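View pics/zb.png

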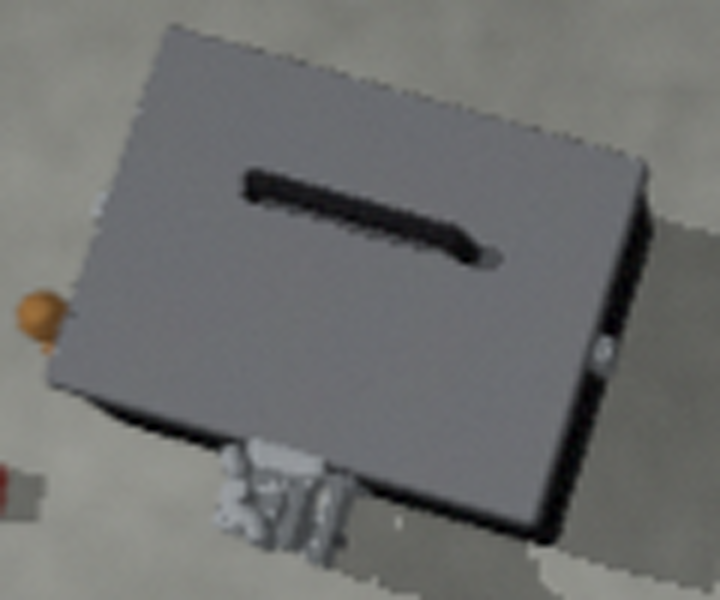

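```bash
cat >> h.py <<'E'
def caddy(verbose=True):
    pts=np.array([(172,27),(645,160),(545,535),(52,380)],float)
    uv=(pts+.5)/6-.5+[190,120]
    w=np.array([onz("top",p,0.095) for p in uv])
    return w
E
python3 - <<'E'
from h import *
w=caddy();print(w.round(4))
for i in range(4): print(np.linalg.norm(w[i]-w[(i+1)%4]).round(4))
c=w.mean(0)[:2]
# back-left, back-right(-y), front-right, front-left ; own +x = back
ex=(w[0]+w[1]-w[2]-w[3])[:2];ey=(w[0]+w[3]-w[1]-w[2])[:2]
a1=np.arctan2(ex[1],ex[0]);a2=np.arctan2(-ey[0],ey[1]);print(c,a1,a2)
for a in(a1,a2,(a1+2*a2)/3):
    b=c+np.array([np.cos(a),np.sin(a)])*-.1
    print("bolt",b)
    P=[(*b,z) for z in(.04,.095,.107,.108,.144)]
    print((proj("side",P)-[260,230])*7+3,"\n",(proj("top",P)-[190,120])*6+3)
# side corners triangulate: front-left corner za (108,435)?
print(tri((108/7+260,435/7+230),(52/6+190,380/6+120)))
print(tri((326/7+260,118/7+230),(297/6+190,500/6+120)))
for n,u in(("side",(326/7+260,118/7+230)),("top",(290/6+190,500/6+120))): print(onz(n,u,.144))
E
```

```text
[[ 0.7438  0.1526  0.095 ]
 [ 0.6916 -0.0393  0.095 ]
 [ 0.54   -0.0044  0.095 ]
 [ 0.5981  0.1914  0.095 ]]
0.1988
0.1556
0.2042
0.1507
[0.64337671 0.07509462] -0.24307688077314402 -0.2771908748607443
bolt [0.54631651 0.09916364]
[[343.98913052 296.00161928]
 [338.03514633 197.34194483]
 [336.66608253 174.6626264 ]
 [336.55079945 172.75300889]
 [332.27321773 101.90890017]] 
 [[310.26123915 534.31850329]
 [280.43442586 514.87915354]
 [273.41806398 510.30686522]
 [272.82448759 509.92006451]
 [250.49145486 495.36797881]]
bolt [0.54719391 0.10246011]
[[339.24586647 303.28458934]
 [333.06880626 204.68129415]
 [331.64825361 182.01191671]
 [331.52863156 180.10308472]
 [327.08968719 109.28246265]] 
 [[302.4134804  532.08445099]
 [272.09446633 512.50719091]
 [264.96235791 507.90250046]
 [264.3589901  507.51295923]
 [241.65762745 492.85783684]]
bolt [0.54688896 0.10136464]
[[340.8622064  300.86683189]
 [334.76114277 202.24462047]
 [333.35813102 179.57189641]
 [333.23998714 177.66279973]
 [328.85601456 106.83423455]] 
 [[305.01957541 532.8587806 ]
 [274.86393477 513.32931857]
 [267.77024429 508.73585812]
 [267.17012637 508.34726671]
 [244.5910147  493.72785448]]
(array([0.59806484, 0.19470301, 0.08130217]), np.float64(0.0036692921573059584))
(array([0.54959497, 0.0867865 , 0.11844669]), np.float64(0.003927392744313586))
[0.54541761 0.10699931 0.144     ]
[0.5437498  0.08339825 0.144     ]
```

```bash
python3 - <<'E'
from h import *
a=np.load("pics/side0.npz");b=np.load("pics/top0.npz")
A=cv2.resize(a["p"][240:285,290:325,::-1],None,fx=12,fy=12,interpolation=cv2.INTER_CUBIC)
B=cv2.resize(b["p"][188:220,222:256,::-1],None,fx=12,fy=12,interpolation=cv2.INTER_CUBIC)
C=np.zeros((560,850,3),np.uint8);A=cv2.convertScaleAbs(A,alpha=1.5);B=cv2.convertScaleAbs(B,alpha=1.5)
C[:A.shape[0],:A.shape[1]]=A;C[:B.shape[0],430:430+B.shape[1]]=B[:,:420]
cv2.imwrite("pics/zc.png",cv2.resize(C,(800,527)))
def pc(n,d,r):
    K,D,R,t,o=cam(n)
    out=[]
    for v in range(r[0],r[1]):
        for u in range(r[2],r[3]):
            if d[v,u]>0:
                x=cv2.undistortPoints(np.array([[[u,v]]],float),K,D)[0,0]
                out.append(R.T@(np.array([x[0],x[1],1])*d[v,u]-t))
    return np.array(out)
for n,d,r in(("side",a["d"],(240,285,290,325)),("top",b["d"],(188,220,222,256))):
    p=pc(n,d,r); 
    q=p[p[:,2]>.112]; print(n,len(q),q[:,2].max()); print(q[np.argsort(-q[:,2])].round(4)[:70])
E
```

```text
side 161 0.1432788289480362
[[0.5446 0.1066 0.1433]
 [0.5456 0.1029 0.1421]
 [0.5442 0.1083 0.1419]
 [0.5479 0.1029 0.1415]
 [0.5472 0.1055 0.1412]
 [0.5495 0.1058 0.1411]
 [0.5502 0.103  0.1411]
 [0.5489 0.1081 0.1405]
 [0.5468 0.1074 0.1401]
 [0.5463 0.1094 0.1392]
 [0.5442 0.1086 0.1388]
 [0.5488 0.1089 0.138 ]
 [0.5442 0.1092 0.136 ]
 [0.5465 0.1092 0.1354]
 [0.5547 0.1134 0.135 ]
 [0.5327 0.0998 0.1346]
 [0.56   0.1111 0.1343]
 [0.5359 0.1059 0.1341]
 [0.5365 0.1031 0.1341]
 [0.5579 0.1103 0.1338]
 [0.5624 0.1109 0.1335]
 [0.5352 0.0992 0.1334]
 [0.5389 0.1029 0.1333]
 [0.5301 0.1011 0.1333]
 [0.5339 0.1047 0.1332]
 [0.5595 0.113  0.1332]
 [0.5295 0.1037 0.1331]
 [0.5493 0.1078 0.1331]
 [0.5375 0.0995 0.133 ]
 [0.5383 0.1055 0.133 ]
 [0.5346 0.1017 0.1329]
 [0.5648 0.1108 0.1327]
 [0.531  0.0976 0.1324]
 [0.5576 0.1118 0.1322]
 [0.5525 0.1135 0.1321]
 [0.5561 0.1085 0.1321]
 [0.5547 0.1139 0.132 ]
 [0.554  0.1078 0.1318]
 [0.5643 0.1128 0.1317]
 [0.5327 0.1002 0.1316]
 [0.5446 0.1082 0.1312]
 [0.5336 0.1059 0.1312]
 [0.5594 0.1141 0.1311]
 [0.5624 0.1115 0.1307]
 [0.5492 0.1087 
[... 1617 characters left out ...]
44]
 [0.5569 0.1093 0.1343]
 [0.5637 0.112  0.1341]
 [0.5345 0.0993 0.1338]
 [0.5323 0.1015 0.1335]
 [0.5368 0.0973 0.1335]
 [0.5302 0.097  0.133 ]
 [0.5661 0.1124 0.1329]
 [0.5459 0.1023 0.1329]
 [0.5482 0.1003 0.1328]
 [0.5641 0.1057 0.1324]
 [0.537  0.0953 0.1324]
 [0.5392 0.1022 0.1322]
 [0.5664 0.1083 0.1316]
 [0.5551 0.1054 0.1316]
 [0.5597 0.1034 0.1316]
 [0.5394 0.0956 0.1314]
 [0.5326 0.0998 0.1314]
 [0.5507 0.1008 0.1312]
 [0.5304 0.0997 0.1311]
 [0.5577 0.1037 0.1299]
 [0.5467 0.1014 0.1274]
 [0.531  0.0962 0.1269]
 [0.5466 0.1128 0.1269]
 [0.5356 0.0942 0.1268]
 [0.5559 0.1044 0.1267]
 [0.549  0.1131 0.1265]
 [0.5492 0.0973 0.1264]
 [0.5585 0.1002 0.1257]
 [0.563  0.105  0.1255]]
```

View pics/zc.png

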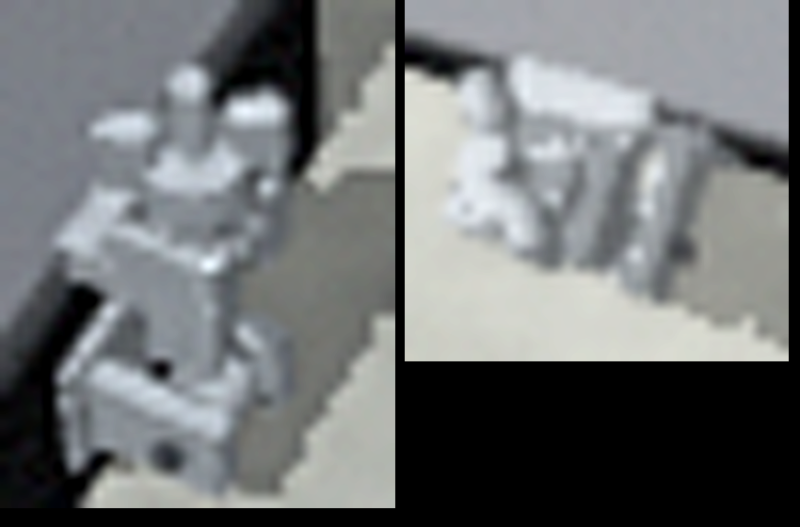

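```bash
cat >> h.py <<'E'
from scipy.spatial.transform import Rotation as Ro
def Rt(s): 
    q=s["tcp_rot"]; return Ro.from_quat([q[1],q[2],q[3],q[0]])
def target(p,R,s=None):
    s=s or read_state(); R0=Rt(s); 
    d=R0.inv().apply(np.array(p)-s["eef_pos"])*1000
    r=(R0.inv()*R).as_rotvec()
    return d.round(1),r.round(3)
def down(yawz,lean=0,leandir=None):
    # tool x down, z at yaw; 
    x=np.array([0,0,-1.]);z=np.array([np.cos(yawz),np.sin(yawz),0]);y=np.cross(z,x)
    return Ro.from_matrix(np.c_[x,y,z])
E
python3 - <<'E'
from h import *
s=read_state();M=Rt(s).as_matrix();print(M.round(3)); print("yaw z",np.arctan2(M[1,2],M[0,2]))
b=np.load("pics/top0.npz")["p"].astype(int)
m=((b[...,0]>120)&(b[...,1]<60)&(b[...,2]<60)).astype(np.uint8)
n,l,st,c=cv2.connectedComponentsWithStats(m)
for i in range(1,n):
    if st[i,4]>15: print(st[i],c[i],onz("top",c[i],.018))
print("pawn",onz("top",(197,172.5),.045))
p=[0.548,0.1045,0.2]
for y in(1.93,1.93-np.pi): print(y,target(p,down(y)))
E
```

```text
[[-0.001 -0.902  0.432]
 [-0.001  0.432  0.902]
 [-1.     0.    -0.001]]
yaw z 1.124021388217135
[181 197   8   8  27] [185.2962963  201.44444444] [0.56513485 0.24740599 0.018     ]
[285 238   8   9  50] [288.42 241.64] [ 0.46759115 -0.01874979  0.018     ]
pawn [0.63492573 0.21333012 0.045     ]
1.93 (array([  38.1, -449.2, -243.5]), array([-0.806, -0.001, -0.001]))
-1.2115926535897932 (array([  38.1, -449.2, -243.5]), array([ 2.336e+00, -1.000e-03,  2.000e-03]))
```

```bash
python3 -m creep '{"linear":[[0,-56,-30],[0,-56,-30],[0,-56,-30],[0,-56,-30],[0,-56,-30]],"rot":[[0,0,0],[0,0,0],[0,0,0],[0,0,0],[0,0,0]]}' 1
python3 -m creep '{"linear":[[0,-56,-30],[0,-56,-30],[0,-56,-30],[0,0,0],[0,0,0]],"rot":[[0,0,0],[0,0,0],[0,0,0],[0.18,0,0],[0.18,0,0]]}'
python3 -m creep '{"linear":[[0,0,0],[0,0,0],[0,0,0],[0,0,0],[0,0,0]],"rot":[[0.18,0,0],[0.18,0,0],[0.18,0,0],[0.18,0,0],[0.18,0,0]]}'
python3 -m creep '{"linear":[[0,0,0],[0,0,0],[0,0,0],[0,0,0],[0,0,0]],"rot":[[0.18,0,0],[0.18,0,0],[0.18,0,0],[0.18,0,0],[0.18,0,0]]}'
python3 - <<'E'
from h import *
print(target([0.548,0.1045,0.16],down(1.93-np.pi)),read_state()["q"])
E
```

```text
time: 0.72
eef_pos: [0.4329, 0.2651, 0.2362]
tcp_rot: [0.595, -0.38, 0.598, 0.38]
ft_force: [0.4, 1.0, -0.3]
width: 1.001
time: 1.35
eef_pos: [0.5459, 0.1089, 0.2342]
tcp_rot: [0.655, -0.262, 0.659, 0.262]
ft_force: [-0.1, -0.3, -0.0]
width: 1.0
time: 1.98
eef_pos: [0.5445, 0.108, 0.2314]
tcp_rot: [0.701, 0.06, 0.708, -0.062]
ft_force: [-0.4, 0.1, 1.0]
width: 0.999
time: 2.6
eef_pos: [0.5427, 0.108, 0.2287]
tcp_rot: [0.598, 0.368, 0.606, -0.374]
ft_force: [0.2, 0.7, -0.3]
width: 1.0
(array([68.6,  4.1,  5.9]), array([ 0.107, -0.005,  0.015])) [-0.01691636  0.15287808  1.65996744 -0.0020071   1.34451045  1.08818003]
```

```bash
python3 -m creep '{"linear":[[34,4,6],[32,0,0],[0,0,0]],"rot":[[0.107,-0.005,0.015],[0,0,0],[0,0,0]]}' 
python3 - <<'E'
from h import *
print(target([0.548,0.1045,0.125],down(1.93-np.pi)),read_state()["q"])
ims=[]
for n in("side","top"):
    p,d=read_camera(n); c=(306,255) if n=="side" else (237,203)
    ims.append(cv2.resize(p[c[1]-40:c[1]+40,c[0]-40:c[0]+40,::-1],(400,400),interpolation=cv2.INTER_CUBIC))
cv2.imwrite("pics/g1.png",cv2.convertScaleAbs(np.hstack(ims),alpha=1.3))
E
```

```text
time: 2.98
eef_pos: [0.5483, 0.1043, 0.1608]
tcp_rot: [0.58, 0.404, 0.58, -0.404]
ft_force: [0.1, -0.5, -0.2]
width: 0.999
(array([35.8, -0.2, -0.3]), array([-0.006,  0.   ,  0.   ])) [-2.45219398e-02  2.26146989e-01  1.71991954e+00 -2.68164048e-04
  1.19563123e+00  1.19294868e+00]
```

View pics/g1.png

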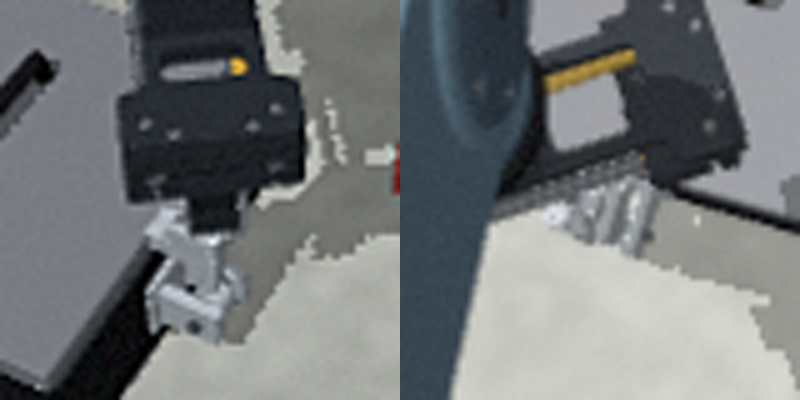

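The gripper straddles the wings in both crops (side crop about (215,200), top crop about (590,190)). I'll descend and close.

```bash
python3 -m creep '{"linear":[[18,0,0],[17,0,0],[1,0,0]],"rot":[[0,0,0],[0,0,0],[0,0,0]]}' 
python3 -m creep '{"linear":[[0,0,0],[0,0,0],[0,0,0],[0,0,0],[0,0,0]],"rot":[[0,0,0],[0,0,0],[0,0,0],[0,0,0],[0,0,0]]}' 0
python3 -m creep '{"linear":[[0,0,0],[0,0,0]],"rot":[[0,0,0],[0,0,0]]}' 0
```

```text
time: 3.45
eef_pos: [0.5523, 0.1044, 0.1281]
tcp_rot: [0.583, 0.406, 0.577, -0.402]
ft_force: [0.4, 0.2, -0.5]
width: 0.999
time: 4.08
eef_pos: [0.5532, 0.1044, 0.1293]
tcp_rot: [0.584, 0.406, 0.577, -0.402]
ft_force: [0.7, -0.3, -0.1]
width: 0.454
time: 4.32
eef_pos: [0.5532, 0.1045, 0.1294]
tcp_rot: [0.584, 0.406, 0.577, -0.402]
ft_force: [-0.4, -0.5, -0.1]
width: 0.232
```

The TCP has drifted by about 5 mm, so I'll correct it before the fingers touch.

```bash
python3 - <<'E'
from h import *
print(target([0.548,0.1045,0.125],down(1.93-np.pi)))
E
```

```text
(array([ 4.4, -4.9, -1.9]), array([-0.005,  0.005, -0.011]))
```

```bash
python3 -m creep '{"linear":[[4,-5,-2],[1,0,0]],"rot":[[-0.005,0.005,-0.011],[0,0,0]]}' 0.25
python3 - <<'E'
from h import *
print(target([0.548,0.1045,0.125],down(1.93-np.pi)))
E
```

```text
time: 4.58
eef_pos: [0.5474, 0.1046, 0.124]
tcp_rot: [0.581, 0.402, 0.582, -0.403]
ft_force: [-0.7, 0.2, 0.2]
width: 0.25
(array([-1. ,  0.5,  0.3]), array([ 0.   , -0.001,  0.001]))
```

```bash
python3 -m creep '{"linear":[[-1,0,0],[0,0,0],[0,0,0],[0,0,0]],"rot":[[0,0,0],[0,0,0],[0,0,0],[0,0,0]]}' 0
python3 - <<'E'
from h import *
print(target([0.548,0.1045,0.125],down(1.93-np.pi)))
s=read_state();print(s["ft_force"],s["ft_torque"],s["width"])
E
```

```text
time: 5.08
eef_pos: [0.5473, 0.1045, 0.1249]
tcp_rot: [0.581, 0.402, 0.582, -0.403]
ft_force: [-0.0, -0.4, 0.1]
width: 0.099
(array([-0.1,  0.6,  0.3]), array([ 0.001, -0.001,  0.001]))
[-0.04959202 -0.36857113  0.13330995] [-0.02087457  0.14683368  0.07524957] 0.09906361759707707
```

```bash
python3 -m creep '{"linear":[[0,0,0],[-0.5,0,0],[-0.5,0,0],[-0.3,0,0]],"rot":[[0,0,0],[-0.18,0,0],[-0.18,0,0],[-0.12,0,0]]}' 0
python3 - <<'E'
from h import *
s=read_state();M=Rt(s).as_matrix();print("yaw",np.arctan2(M[1,2],M[0,2]),M[:,0].round(3),s["ft_force"],s["ft_torque"],s["q"][5])
E
```

```text
time: 5.58
eef_pos: [0.5474, 0.1044, 0.1261]
tcp_rot: [0.662, 0.248, 0.663, -0.248]
ft_force: [-0.0, -1.0, -0.4]
width: 0.093
yaw -0.7175550469530421 [-0.001  0.    -1.   ] [-0.04570802 -0.96523656 -0.3731046 ] [-0.07943257  0.11622207 -0.11884835] 0.6927279677904904
```

```bash
python3 -m creep '{"linear":[[-0.5,0,0],[-0.5,0,0],[-0.4,0,0]],"rot":[[-0.18,0,0],[-0.18,0,0],[-0.14,0,0]]}' 0
cat >> h.py <<'E'
A=-0.265
ax=np.array([np.cos(A),np.sin(A),0]); ay=np.array([-np.sin(A),np.cos(A),0])
E0=np.array([0.5475,0.1045,0.04])
def lean(dth,s=None):
    s=s or read_state();R0=Rt(s);rv=Ro.from_rotvec(-ay*dth)
    p=E0+rv.apply(s["eef_pos"]-E0)
    return target(p,rv*R0,s)
def rep():
    s=read_state();R=Rt(s);M=R.as_matrix();x=M[:,0]
    print("t",s["time"],"pos",s["eef_pos"].round(4),"yaw",np.arctan2(M[1,2],M[0,2]).round(3),"tilt",np.arcsin(np.clip(x@ax,-1,1)).round(3),(x@ay).round(3),
     "poslean",np.arctan2(-(s["eef_pos"]-E0)@ax,s["eef_pos"][2]-.04).round(3),
     "Fx,y",(s["ft_force"]@ax).round(2),(s["ft_force"]@ay).round(2),"Fz",s["ft_force"][2].round(2),"T",s["ft_torque"].round(2),"w",s["width"].round(3),"q6",s["q"][5].round(2),s["time"])
E
python3 - <<'E'
from h import *
rep()
for d in(.02,.06,.07,-.06):print(d,lean(d))
E
```

```text
time: 5.95
eef_pos: [0.5476, 0.1043, 0.1275]
tcp_rot: [0.703, 0.072, 0.704, -0.071]
ft_force: [0.7, 0.3, -0.7]
width: 0.094Traceback (most recent call last):
  File "<stdin>", line 2, in <module>
  File "h.py", line 47, in rep
    "Fx,y",(s["ft_force"]@ax).round(2),(s["ft_force"]@ay).round(2),"Fz",s["ft_force"][2].round(2),"T",s["ft_torque"].round(2),"w",s["width"].round(3),"q6",s["q"][5].round(2),s["time"])
                                                                                                                                  ^^^^^^^^^^^^^^^^
AttributeError: 'float' object has no attribute 'round'
```

```bash
sed -i 's/s\["width"\].round(3)/round(s["width"],3)/' h.py
python3 - <<'E'
from h import *
rep()
for d in(.02,.06,.07,-.06):print(d,lean(d))
E
```

```text
t 5.95 pos [0.5476 0.1043 0.1275] yaw -0.202 tilt -0.001 0.0 poslean -0.002 Fx,y 0.63 0.48 Fz -0.73 T [-0.13  0.02 -0.16] w 0.094 q6 0.18 5.95
0.02 (array([ 0. ,  0.1, -1.7]), array([-0.   , -0.02 , -0.001]))
0.06 (array([ 0.2,  0.3, -5.2]), array([-0.   , -0.06 , -0.004]))
0.07 (array([ 0.2,  0.4, -6.1]), array([-0.   , -0.07 , -0.004]))
-0.06 (array([ 0.2, -0.3,  5.2]), array([0.   , 0.06 , 0.004]))
```

```bash
python3 -m creep '{"linear":[[0,0.1,-1.7],[0,0.1,-1.7]],"rot":[[0,-0.02,0],[0,-0.02,0]]}' 0
python3 -c "from h import *;rep()"
python3 -m creep '{"linear":[[0.1,0.1,-1.7],[0,0,0]],"rot":[[0,-0.02,0],[0,0,0]]}' 0
python3 -c "from h import *;rep()"
```

```text
time: 6.2
eef_pos: [0.5447, 0.1051, 0.1274]
tcp_rot: [0.718, 0.072, 0.688, -0.074]
ft_force: [0.1, 0.4, -0.8]
width: 0.097
t 6.2 pos [0.5447 0.1051 0.1274] yaw -0.206 tilt 0.042 0.003 poslean 0.033 Fx,y -0.01 0.39 Fz -0.76 T [-0.11  0.07  0.04] w 0.097 q6 0.19 6.2
time: 6.45
eef_pos: [0.5424, 0.1057, 0.1274]
tcp_rot: [0.725, 0.071, 0.68, -0.076]
ft_force: [0.0, -0.6, -1.5]
width: 0.1
t 6.45 pos [0.5424 0.1057 0.1274] yaw -0.209 tilt 0.064 0.004 poslean 0.06 Fx,y 0.17 -0.58 Fz -1.51 T [-0.04  0.05  0.07] w 0.1 q6 0.2 6.45
```

```bash
cat >> h.py <<'E'
def snap(name,cs=(306,260),ct=(237,203),r=32):
    ims=[]
    for n,c in(("side",cs),("top",ct)):
        p,d=read_camera(n)
        ims.append(cv2.resize(p[c[1]-r:c[1]+r,c[0]-r:c[0]+r,::-1],(400,400),interpolation=cv2.INTER_CUBIC))
    cv2.imwrite(f"pics/{name}.png",cv2.convertScaleAbs(np.hstack(ims),alpha=1.4))
E
python3 -c "
from h import *
snap('t1')"
```

```text
(no output)
```

View pics/t1.png

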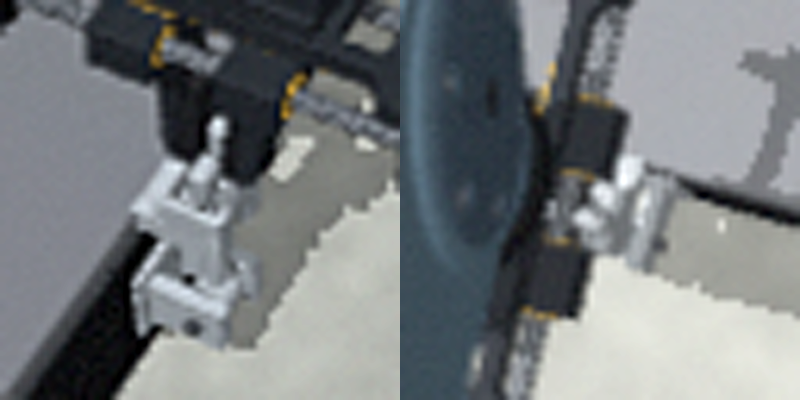

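```bash
python3 - <<'E'
from h import *
for th in(0,.04,.06):
    P=E0-ax*.104*np.sin(th)+[0,0,.104*np.cos(th)]
    print(th,proj("side",P),(proj("side",P)-[274,228])*6.25+3)
rep()
E
```

```text
0 [[305.94111604 245.85485278]] [[202.63197523 114.59282989]]
0.04 [[307.56852179 246.5373055 ]] [[212.8032612  118.85815936]]
0.06 [[308.38454853 246.89713184]] [[217.90342828 121.10707402]]
t 6.55 pos [0.5424 0.1057 0.1273] yaw -0.208 tilt 0.063 0.004 poslean 0.06 Fx,y -2.1 -1.55 Fz 0.66 T [-0.06  0.31  0.04] w 0.097 q6 0.2 6.55
```

```bash
for i in 1 2 3; do python3 -m creep '{"linear":[[0,0,0]],"rot":[[0,0,0]]}' 0 >/dev/null
python3 -c "from h import *;rep()"; done
```

```text
t 6.675 pos [0.5424 0.1057 0.1273] yaw -0.209 tilt 0.062 0.004 poslean 0.06 Fx,y 0.12 -0.21 Fz -0.2 T [-0.15  0.15  0.08] w 0.094 q6 0.2 6.675
t 6.8 pos [0.5424 0.1057 0.1273] yaw -0.209 tilt 0.062 0.004 poslean 0.06 Fx,y 0.41 0.38 Fz 0.25 T [-0.13  0.24  0.03] w 0.097 q6 0.2 6.8
t 6.925 pos [0.5424 0.1057 0.1273] yaw -0.209 tilt 0.062 0.004 poslean 0.06 Fx,y -0.88 -0.21 Fz 2.23 T [-0.13  0.3   0.07] w 0.098 q6 0.2 6.925
```

Noise is about 1 N and I can see no resistance at 0.06. I'll pull gently a little further to decide.

```bash
python3 -m creep '{"linear":[[0.1,0.1,-0.9],[0,0,0]],"rot":[[0,-0.01,0],[0,0,0]]}' 0 >/dev/null
python3 -c "from h import *;rep()"
python3 -m creep '{"linear":[[0.1,0.1,-0.9],[0,0,0]],"rot":[[0,-0.01,0],[0,0,0]]}' 0 >/dev/null
python3 -c "from h import *;rep()"
```

```text
t 7.175 pos [0.542  0.1058 0.1273] yaw -0.209 tilt 0.074 0.005 poslean 0.065 Fx,y -1.38 -0.42 Fz -0.09 T [-0.06  0.34  0.11] w 0.097 q6 0.2 7.175
t 7.425 pos [0.5413 0.106  0.1273] yaw -0.209 tilt 0.085 0.005 poslean 0.073 Fx,y 0.36 -0.2 Fz 0.16 T [-0.13  0.22  0.  ] w 0.097 q6 0.21 7.425
```

```bash
python3 -m creep '{"linear":[[0.1,0.1,-1.3],[0,0,0]],"rot":[[0,-0.005,0],[0,0,0]]}' 0 >/dev/null
python3 -c "from h import *;rep()"
python3 -m creep '{"linear":[[0.1,0.1,-1.1],[0,0,0]],"rot":[[0,-0.01,0],[0,0,0]]}' 0 >/dev/null
python3 -c "from h import *;rep();snap('t2')"
```

```text
t 7.675 pos [0.5403 0.1063 0.1272] yaw -0.209 tilt 0.091 0.006 poslean 0.085 Fx,y -0.13 -0.24 Fz 0.66 T [-0.14  0.17  0.06] w 0.102 q6 0.21 7.675
t 7.925 pos [0.5395 0.1065 0.1272] yaw -0.209 tilt 0.102 0.006 poslean 0.094 Fx,y -0.0 -0.99 Fz 0.31 T [-0.18  0.21  0.05] w 0.096 q6 0.21 7.925
```

View pics/t2.png

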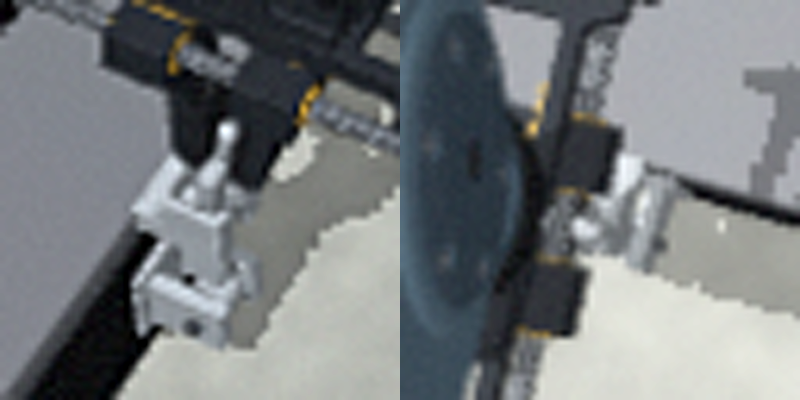

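The bolt tip is at (228,128) in the side crop, which matches a lean of about 0.095 rad. Force is about 0–1 N, so the bolt is free and no more loosening is needed. Next I'll swing it out while still gripped.

```bash
python3 -c "
from h import *
for d in (.1,.15): print(lean(d))"
```

```text
(array([ 0.4,  0.5, -8.7]), array([-0.001, -0.1  , -0.006]))
(array([  0.9,   0.7, -13.1]), array([-0.001, -0.15 , -0.008]))
```

```bash
python3 -m creep '{"linear":[[0.4,0.5,-9],[0.4,0.5,-8.7],[0.4,0.5,-8.7]],"rot":[[0,-0.1,-0.006],[0,-0.1,-0.006],[0,-0.1,-0.006]]}' 0 
python3 -c "
from h import *
rep();print(lean(.1))"
```

```text
time: 8.4
eef_pos: [0.5157, 0.1133, 0.121]
tcp_rot: [0.831, 0.053, 0.546, -0.094]
ft_force: [-0.8, -3.8, -2.6]
width: 0.098
t 8.4 pos [0.5157 0.1133 0.121 ] yaw -0.209 tilt 0.41 0.006 poslean 0.387 Fx,y 0.24 -3.84 Fz -2.58 T [-0.69  0.73 -0.26] w 0.098 q6 0.43 8.4
(array([ 0.2,  0.4, -8.7]), array([-0.001, -0.1  , -0.005]))
```

```bash
python3 -m creep '{"linear":[[0.3,-0.3,-8.7],[0.3,-0.1,-8.7],[0.3,0,-8.7]],"rot":[[0,-0.09,-0.005],[0,-0.1,-0.005],[0,-0.1,-0.005]]}' 0 
python3 -c "
from h import *
rep();print(lean(.1));snap('t3')"
```

```text
time: 8.78
eef_pos: [0.4963, 0.1177, 0.11]
tcp_rot: [0.895, 0.037, 0.432, -0.107]
ft_force: [7.4, 6.8, -5.3]
width: 0.097
t 8.775 pos [0.4963 0.1177 0.11  ] yaw -0.204 tilt 0.674 0.005 poslean 0.647 Fx,y 5.39 8.56 Fz -5.25 T [1.09 0.41 0.91] w 0.097 q6 1.09 8.775
(array([ 0.2,  0.4, -8.8]), array([-0.   , -0.1  , -0.005]))
```

View pics/t3.png

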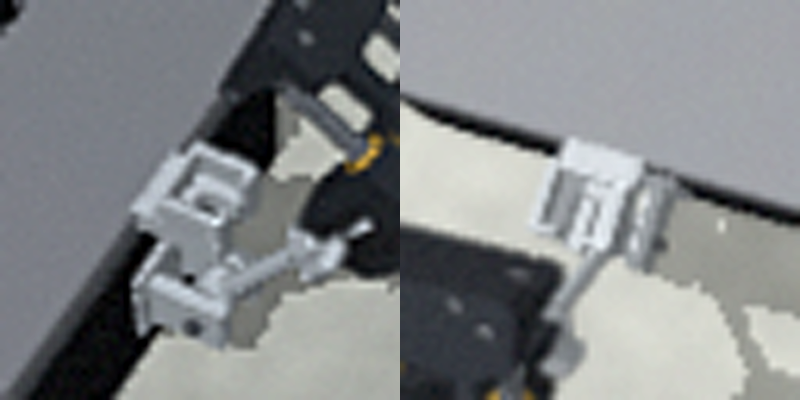

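The bolt is out of the slot (side crop: shaft from (230,280) to the nut at (320,250)). The lean is about 0.65 rad. I'll continue down.

```bash
python3 -m creep '{"linear":[[0.3,0.6,-8.7],[0.3,0.4,-8.7],[0.3,0.4,-8.7]],"rot":[[0,-0.08,-0.005],[0,-0.09,-0.005],[0,-0.1,-0.005]]}' 0 
python3 -c "
from h import *
rep();print(lean(.1))"
```

```text
time: 9.25
eef_pos: [0.468, 0.1098, 0.1533]
tcp_rot: [0.925, 0.031, 0.363, -0.104]
ft_force: [0.0, -0.5, 0.3]
width: 0.003
t 9.25 pos [0.468  0.1098 0.1533] yaw -0.197 tilt 0.825 0.022 poslean 0.603 Fx,y 0.14 -0.47 Fz 0.27 T [ 0.02  0.38 -0.01] w 0.003 q6 1.38 9.25
(array([ -2.4,   0.7, -13.5]), array([-0.002, -0.1  , -0.005]))
```

The grip slipped off, and the fingers are shut and free. I'll look again.

```bash
python3 -c "
from h import *
print(read_state()['q'].round(3));snap('t4',cs=(315,265),ct=(232,212),r=45)"
```

```text
[ 0.175 -0.206  2.422 -1.137  0.328  1.376]
```

View pics/t4.png

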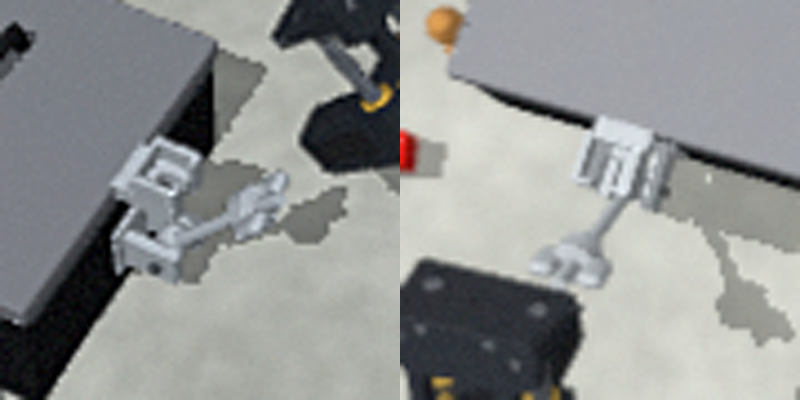

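The bolt now leans well out (side crop: nut at (255,205)). Joint 4 reached its limit, so a straight gripped swing can't go further. I'll right the tool and push the bolt down from above with shut fingers.

```bash
python3 -c "
from h import *
s=read_state()
print(Rt(s).inv().apply([0,0,1]).round(3))
print(target([.468,.11,.19],down(-.197)))
# bolt tip: side crop; lean estimate from projecting
for th in(.6,.7,.8,.9):
    P=E0-ax*.104*np.sin(th)+[0,0,.104*np.cos(th)]
    print(th,((proj('side',P)-[270,220])*400/90).round(0),((proj('top',P)-[187,167])*400/90+[400,0]).round(0))
"
```

```text
[-0.676 -0.018  0.737]
(array([-23.9,  -0.2,  26.3]), array([-0.012,  0.828,  0.025]))
0.6 [[264. 180.]] [[558. 270.]]
0.7 [[279. 194.]] [[556. 287.]]
0.8 [[293. 208.]] [[555. 302.]]
0.9 [[305. 223.]] [[555. 316.]]
```

```bash
python3 -m creep '{"linear":[[-12,0,13],[-12,0,13],[0,0,0],[0,0,0],[0,0,0]],"rot":[[0,0.1,0],[0,0.18,0],[0,0.18,0],[0,0.18,0],[0,0.17,0]]}' 0 
python3 -c "
from h import *
rep();print(read_state()['q'].round(3));
p=E0-ax*.055;p[2]=.17
print(p,target(p,down(A-np.pi/2)))"
```

```text
time: 9.98
eef_pos: [0.4705, 0.098, 0.1728]
tcp_rot: [0.75, 0.066, 0.649, -0.11]
ft_force: [-0.4, 0.1, -1.0]
width: 0.007
t 9.975 pos [0.4705 0.098  0.1728] yaw -0.246 tilt 0.15 -0.041 poslean 0.5 Fx,y -0.44 -0.03 Fz -0.97 T [-0.06  0.12 -0.06] w 0.007 q6 0.3 9.975
[ 0.011 -0.035  1.988 -0.093  1.058  0.301]
[0.49441991 0.11890501 0.17      ] (array([ 4.3, 26.4, 17.5]), array([ 1.583,  0.152, -0.084]))
```

```bash
python3 -m creep '{"linear":[[0,26,17],[0,0,0],[0,0,0],[0,0,0],[0,0,0]],"rot":[[0.04,0.15,0.04],[0.18,0,0],[0.18,0,0],[0.18,0,0],[0.18,0,0]]}' 0 
python3 -m creep '{"linear":[[0,0,0],[0,0,0],[0,0,0],[0,0,0],[0,0,0]],"rot":[[0.18,0,0],[0.18,0,0],[0.18,0,0],[0.18,0,0],[0.14,0,0]]}' 0 
python3 -c "
from h import *
rep();print(read_state()['q'].round(3));
p=E0-ax*.06;p[2]=.16
print(p,target(p,down(A-np.pi/2)))"
```

```text
time: 10.6
eef_pos: [0.499, 0.1186, 0.169]
tcp_rot: [0.608, 0.35, 0.619, -0.353]
ft_force: [0.6, -0.3, -0.1]
width: 0.005
time: 11.22
eef_pos: [0.5009, 0.1187, 0.1645]
tcp_rot: [-0.395, -0.576, -0.408, 0.588]
ft_force: [-1.1, 0.8, -0.6]
width: 0.007
t 11.225 pos [0.5009 0.1187 0.1645] yaw -1.932 tilt -0.025 -0.001 poslean 0.373 Fx,y -1.3 0.44 Fz -0.58 T [ 0.05  0.14 -0.02] w 0.007 q6 1.93 11.225
[-0.002  0.144  1.809  0.006  1.213  1.929]
[0.48959445 0.12021456 0.16      ] (array([  4.8, -11. ,   2.6]), array([-0.097,  0.002,  0.025]))
```

```bash
python3 -m creep '{"linear":[[5,-11,2.6],[15,0,0],[15,-4,0],[0,0,0]],"rot":[[-0.097,0,0.025],[0,0,0],[0,0,0],[0,0,0]]}' 0 
cat >> h.py <<'E'
def out():
    s=read_state();d=s["eef_pos"]-E0;print("out",round(-d@ax*1000,1),"side",round(d@ay*1000,1),"z",round(s["eef_pos"][2]*1000,1),"F",s["ft_force"].round(1),target(s["eef_pos"],down(A-np.pi/2))[1])
E
python3 -c "
from h import *
out();snap('t5',cs=(315,265),ct=(232,212),r=45)"
```

```text
time: 11.72
eef_pos: [0.4864, 0.1211, 0.125]
tcp_rot: [-0.428, -0.561, -0.429, 0.565]
ft_force: [0.4, 0.4, -0.3]
width: 0.004
out 63.3 side 0.1 z 125.0 F [ 0.4  0.4 -0.3] [-0.005  0.003  0.005]
```

View pics/t5.png

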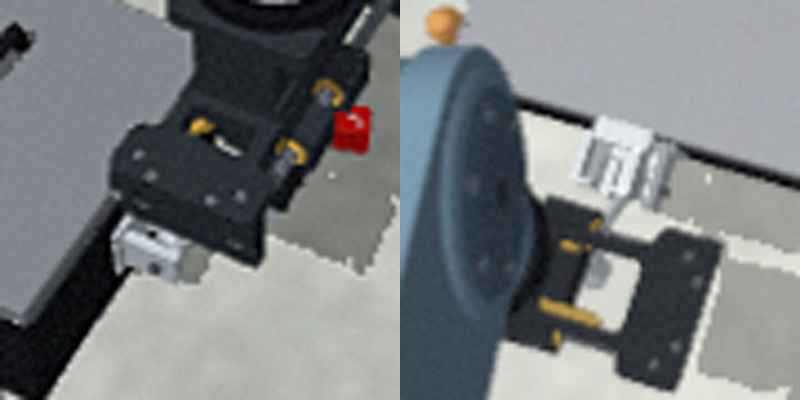

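The shut fingers sit above the bolt and nut (top crop about (590,265)), and the view is mostly blocked. I'll push down along the arc.

```bash
python3 -m creep '{"linear":[[7,-5,0],[8,-5,0],[8,-4,0]],"rot":[[0,0,0],[0,0,0],[0,0,0]]}' 0 
python3 -c "
from h import *
out()"
```

```text
time: 12.2
eef_pos: [0.4738, 0.1254, 0.1042]
tcp_rot: [-0.428, -0.562, -0.428, 0.563]
ft_force: [-2.2, 0.1, 1.6]
width: 0.006
out 76.6 side 0.9 z 104.2 F [-2.2  0.1  1.6] [-0.005  0.001  0.001]
```

```bash
python3 -m creep '{"linear":[[9,-4,1],[9,-4,0],[10,-4,0],[10,-3,0]],"rot":[[0,0,0],[0,0,0],[0,0,0],[0,0,0]]}' 0 
python3 -c "
from h import *
out();print(read_state()['q'].round(2))"
```

```text
time: 12.7
eef_pos: [0.458, 0.1287, 0.0638]
tcp_rot: [-0.428, -0.562, -0.428, 0.563]
ft_force: [-0.8, -0.6, 0.7]
width: 0.003
out 92.7 side -0.1 z 63.8 F [-0.8 -0.6  0.7] [-0.005  0.001  0.001]
[ 0.02  0.21  1.98 -0.    0.96  1.87]
```

```bash
python3 -m creep '{"linear":[[8,-2,0],[5,-2,0]],"rot":[[0,0,0],[0,0,0]]}' 0 
python3 -c "
from h import *
out()"
python3 -m creep '{"linear":[[3,0,0],[0,0,0]],"rot":[[0,0,0],[0,0,0]]}' 0 
python3 -c "
from h import *
out()"
```

```text
time: 12.95
eef_pos: [0.4536, 0.1297, 0.0492]
tcp_rot: [-0.428, -0.562, -0.428, 0.563]
ft_force: [0.3, -0.1, 0.2]
width: 0.003
out 97.2 side -0.2 z 49.2 F [ 0.3 -0.1  0.2] [-0.005  0.001  0.001]
time: 13.2
eef_pos: [0.4537, 0.1297, 0.0458]
tcp_rot: [-0.428, -0.562, -0.428, 0.563]
ft_force: [-0.4, -0.2, 0.5]
width: 0.003
out 97.1 side -0.3 z 45.8 F [-0.4 -0.2  0.5] [-0.005  0.001  0.001]
```

```bash
python3 -m creep '{"linear":[[1.5,0,0],[0,0,0]],"rot":[[0,0,0],[0,0,0]]}' 0 | grep -E "force|eef"
python3 -m creep '{"linear":[[1.5,0,0],[0,0,0]],"rot":[[0,0,0],[0,0,0]]}' 0 | grep -E "force|eef"
python3 -c "
from h import *
snap('t6',cs=(325,270),ct=(232,212),r=45)"
```

```text
eef_pos: [0.4541, 0.1297, 0.0451]
ft_force: [-2.7, -0.0, 4.1]
eef_pos: [0.4542, 0.1297, 0.0449]
ft_force: [-3.2, -0.5, 6.0]
```

View pics/t6.png

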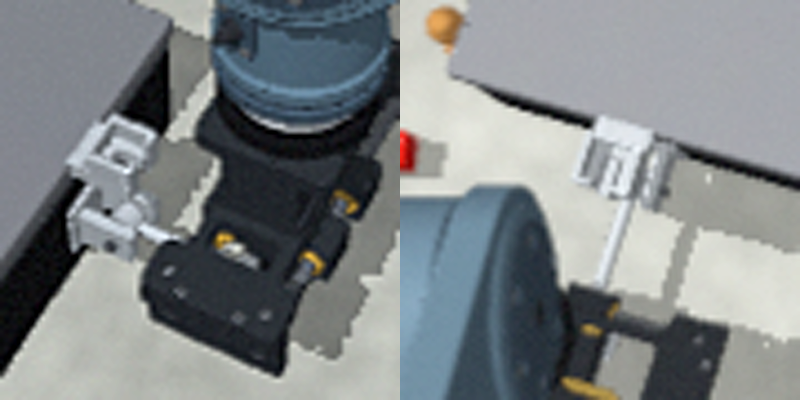

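The bolt is on its stop: TCP z is steady at 0.045 with Fz at 6 N, and the shaft is visible lying level (side crop about (165,235)). I'll retreat up and check.

```bash
python3 -m creep '{"linear":[[-15,0,0],[-30,-5,0],[-50,-20,0],[-50,-20,0],[0,0,0]],"rot":[[0,0,0],[0,0,0],[0,0,0],[0,0,0],[0,0,0]]}' 0
python3 -m creep '{"linear":[[-40,-40,0],[-10,-50,0],[0,0,0],[0,0,0]],"rot":[[0,0,0],[0,0,0],[0,0,0],[0,0,0]]}' 0
python3 -c "
from h import *
snap('t7',cs=(325,270),ct=(232,212),r=45)
for th in(1.3,1.42,1.57):
    P=E0-ax*.104*np.sin(th)+[0,0,.104*np.cos(th)]
    print(th,((proj('side',P)-[280,225])*400/90).round(0),((proj('top',P)-[187,167])*400/90+[400,0]).round(0))
p,d=read_camera('side');np.save('pics/ds.npy',d);cv2.imwrite('pics/f.png',p[:,:,::-1])
K,D,R,t,o=cam('side')
for v in range(262,285,2):
  for u in range(312,336,2):
    x=cv2.undistortPoints(np.array([[[u,v]]],float),K,D)[0,0];P=R.T@(np.array([x[0],x[1],1])*d[v,u]-t)
    if .025<P[2]<.085: print(u,v,P.round(3),'out',round(-(P-E0)@ax,3))
"
```

```text
time: 14.42
eef_pos: [0.4117, 0.142, 0.198]
tcp_rot: [0.429, 0.564, 0.427, -0.562]
ft_force: [0.1, -0.1, 0.3]
width: 0.008
time: 14.92
eef_pos: [0.3234, 0.1662, 0.2472]
tcp_rot: [0.428, 0.564, 0.427, -0.563]
ft_force: [0.5, 0.3, -0.4]
width: 0.007
1.3 [[292. 258.]] [[562. 354.]]
1.42 [[296. 273.]] [[566. 359.]]
1.57 [[297. 291.]] [[573. 362.]]
312 268 [0.539 0.093 0.05 ] out 0.005
312 270 [0.538 0.097 0.046] out 0.007
314 270 [0.533 0.098 0.049] out 0.012
312 272 [0.538 0.099 0.042] out 0.008
314 272 [0.533 0.099 0.043] out 0.012
312 274 [0.537 0.104 0.04 ] out 0.01
314 274 [0.533 0.101 0.037] out 0.013
312 276 [0.535 0.111 0.042] out 0.013
314 276 [0.531 0.109 0.041] out 0.017
312 278 [0.535 0.112 0.036] out 0.014
314 278 [0.53  0.114 0.04 ] out 0.02
316 278 [0.525 0.114 0.041] out 0.024
318 278 [0.52  0.113 0.042] out 0.029
320 278 [0.515 0.111 0.041] out 0.033
318 280 [0.519 0.115 0.037] out 0.03
320 280 [0.514 0.118 0.043] out 0.036
322 280 [0.509 0.116 0.041] out 0.04
324 280 [0.505 0.115 0.04 ] out 0.044
322 282 [0.508 0.121 0.04 ] out 0.042
324 282 [0.504 0.12  0.04 ] out 0.046
326 282 [0.499 0.121 0.044] out 0.052
328 282 [0.494 0.119 0.042] out 0.055
334 282 [0.48  0.118 0.044] out 0.069
326 284 [0.499 0.122 0.036] out 0.052
328 284 [0.493 0.124 0.041] out 0.057
330 284 [0.489 0.124 0.042] out 0.062
332 284 [0.484 0.123 0.042] out 0.066
334 284 [0.478 0.128 0.052] out 0.073
```

View pics/t7.png

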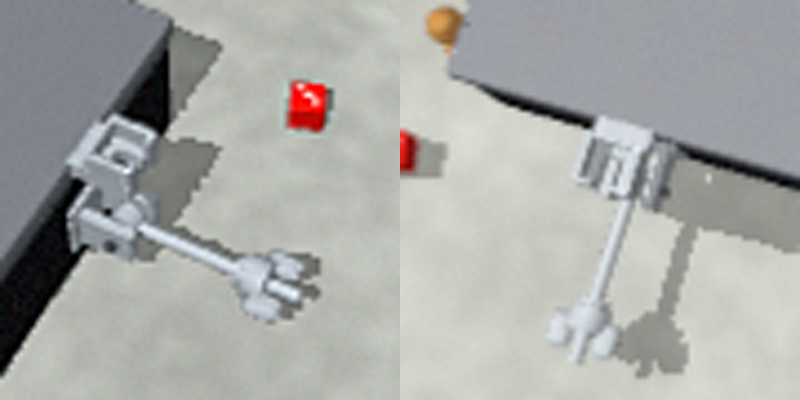

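View pics/f.png

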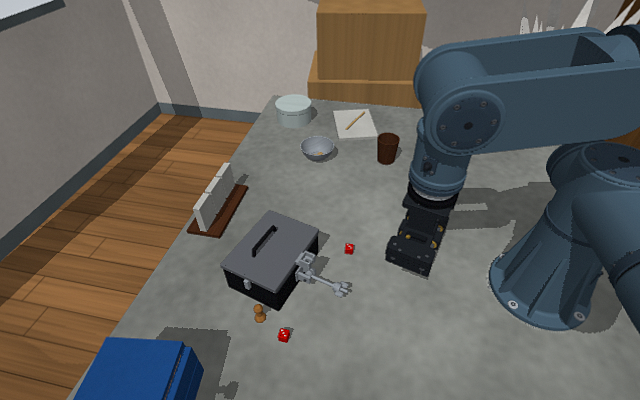

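The bolt lies level: shaft z stays at about 0.041 out to the nut, and the tip at side crop (298,293) matches the prediction for 1.57 rad. The dice, pawn, bowl and cup are where they were, and the arm is clear, so I'll hand in.

```bash
python3 -c "
from rig import *
print(finish_job())"
```

```text
the job is handed in; nothing more can be done
None
```

I loosened the wing nut by about 1.0 rad (about 2.6 mm of climb), swung the bolt out of the slot and laid it down level. I handed the job in at about 15 s.

- **Freeing the bolt:** It leaned past 0.09 rad under a gentle pull, with force readings around 0–1 N and about 1 N of noise. One camera reading was 2 N. I took it as free there and loosened no further. The collar is never visible, so its exact height over the rim was not measured.
- **Slip during the swing:** At about 0.65–0.7 rad of lean, arm joint 4 came to its range limit (−1.137 of −1.14). The grip then slipped off the wings, after side forces of up to about 10 N. The lug was already clear by then. I finished by pushing the bolt's end down from above with shut fingers, at 6 N upward and about 3 N sideways on its stop.
- **Last checks:**
  - Depth readings put the shaft at about 41 mm along its length, against 40 mm for level.
  - The bolt's tip in the picture matches 1.57 rad.
  - By eye, the dice, pawn, bowl and dice cup had not moved.
  - The gripper is well clear of everything.

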